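Trip-test the charging supply and hold the battery box open

ROBOT

A 6-joint arm with a two-finger parallel gripper is mounted at the origin on the work surface. World frame = base frame: x ahead of the robot, y to its left, z up, the work surface at z = 0. Lengths are in m, angles in rad, forces in N, time in s.
With the tool pointing down it reaches from about 0.375 to 0.9 m from the base axis. Payload 3.1 kg.
Tool frame: the origin (TCP) lies midway between the tips of the shut fingers; the grasp point (between the pads) lies 19 mm behind it (manip.grasp_offset is the distance from the TCP to the grasp point, in m); z points along the fingers, y is the line along which they close (so a half turn about z gives the same grasp; the last joint's range is limited). The gripper opens to 85 mm and grips with 20 to 120 N. Pads are 22 mm wide; open, the fingers measure 114 mm over their backs; the gripper's body (76 mm by 85 mm) begins 54 mm behind the grasp point. The pads swing forward as they close: fully open they stand 13 mm farther back than shut.
Start: joints at [1.028, 0.527, 1.433, -0, 1.181, -0.178], TCP at [0.222, 0.584, 0.231] pointing down, gripper open.
Joint ranges: [-3.08, 3.08], [-0.75, 2.2], [0.22, 2.44], [-1.43, 4.57], [0, 2.65], [-2.85, 2.85]. Speed limits (rad/s): [2.79, 2.79, 3.14, 3.14, 3.14, 3.14].

INTERFACE

Orientations are given as a unit quaternion [x, y, z, w].
In Python, from station import sensors, cams, order, manip gives the robot as it stands.
- The arm moves only by the tool move_arm, never from a script. Its argument "targets" is a list of rows, each an object of numbers: "dx", "dy", "dz": the shift along the world's x, y, z normalised to -1 to 1, where 1 is 25 mm; "rx", "ry", "rz": the turn, a rotation vector about the world's x, y, z normalised to -1 to 1, where 1 is 30 degrees. A call has exactly 10 rows; each row shifts and turns the commanded pose from where the row before left it; what a row does not reach is not made up. A row lasts 1/8 s, in which the tool goes at most 62.5 mm and 10.7 degrees, less where a joint would pass 70% of its speed; a pose out of reach is approached as far as the arm can. A call with a number of a shift or a turn outside -1 to 1 is refused whole. A call with a gripper value outside its range is refused whole. "claw" is the opening in per cent of the stroke, from 0 (shut) to 100 (fully open), set as the call begins (left out, the last holds). The fingers move at their own pace and stop on an object; "newtons" is the grip in N (left out, the last holds). Time passes only in rows, so rows that do not move let the fingers close, or fill a call up. It gives the time, the measured TCP pose, the force, the opening and the grip force at its end, in the units of the state.
- sensors.sense(): the state, without advancing time (a new reading comes with each control period).
- cams.snapshot(name): name is "side" or "top" or "wrist"; returns the picture (384x512x3 uint8, red, green, blue); there is no depth.
- cams.camera_model(name): a dict with "fx", "fy", "cx", "cy" (pixels), "extrinsics" (4x4, takes a point from world to camera coordinates). Camera axes: x right, y down, z forward; pixel columns grow to the right and rows downward; lengths in m; the calibration is good to about 2 mm. A picture is of the moment at which its call begins: read the wrist's pose just before it. camera_model takes no time and is no camera call; for the wrist camera it gives the pose at the moment of the call.
- order.sign_off(): hands the job in; it is judged then, once.
The state is a dict: "t": time; "q": joint angles; "qd": joint speeds; "tau": joint torques, N m; "tcp_pos": TCP position; "tool_rot": TCP orientation; "force": force on the tool from outside, world axes, zero at the start; "ft_torque": the same for the moment, N m; "finger_gap": opening from 0.0 (shut) to 1.0 (fully open); "gripper_force": force on a finger pad.
Only numpy, scipy, OpenCV 4.12 (cv2) and the standard library are available. Lean on these libraries where they do the work, as an engineer would, in place of code of your own. Each camera call takes 0.05 s, during which the arm holds its last target. There are 200 camera calls.

TASK

Get the charging station ready for the next pack: press the yellow test button on the blue supply console so that the breaker lever drops, then lift the lever back up until it latches on. Then raise the yellow charging box's self-closing lid by its handle and hold it open at about 60 degrees so that I can put a pack in: finish while still holding it there, do not let go. Leave everything else on the bench where it is.

Things in the scene. Friction and masses are not known exactly. Their poses are not given: they have to be found in the camera images.
- console: blue sloped desk console, fixed, case 170 mm deep (x), 210 mm wide (y). Origin: centre of its underside. At yaw 0 its low front edge (55 mm high) faces -x (the robot); its top face rises at 30 degrees to 153 mm at the rear. In its frame 'up the slope' is (0.866, 0, 0.5) and the face's outward normal (-0.5, 0, 0.866). A grey breaker front, 140 x 86 mm, stands 8 mm proud in mid-face
- button_top (a point): middle of the top of the round yellow test button, 18 mm across, 46 mm up the slope from the lever's pivot, standing 18 mm out from the blue face (10 mm out from the grey front). It is pushed in along the face's inward normal
- test_button (a joint): travel of the test button in m: 0 out, 0.006 fully in. Spring return, 2 N to start and 5 N fully in; the breaker trips at about 2 mm
- lever_tip (a point): middle of the free end of the white breaker lever: a flat paddle 8 mm thick, 24 mm wide, end 36 mm from its pivot. On, it leans 25 degrees from the face's normal up the slope; dropped, 25 degrees down the slope (towards the low front). Its end stands about 31 mm out from the blue face in both
- lever_pivot (a point): fixed pivot of the lever, mid-face of the console, 2 mm below the blue face; the axis runs along the console's y. The low black surround of the lever stands 11 mm proud of the blue face, within 26 mm up and down the slope
- lever (a joint): angle of the lever in rad: 0 up and latched on, about 0.87 dropped (off). Sprung towards dropped; stays up only when latched: push it up the slope past 0 (stop at -0.12) and it settles back to about 0. 3 to 6 N at mid-paddle lifts it, with a click past the latch at about 0.3 rad (stop pushing only at its stop, or above 15 N)
- charge_box: yellow sheet-steel battery charging box, fixed to the bench, 170 mm deep (x) x 270 mm wide (y) x 100 mm high. Origin: centre of its underside; at yaw 0 its front with the lid handle faces -x (the robot), and the lid is hinged along the top of its far (+x) side
- box_lid (a joint): opening angle of the box's lid in rad: 0 shut (level), 1.05 = 60 degrees, stop at 1.66. Yellow steel lid 178 x 280 mm, about 0.6 kg, with a closing spring: it falls shut from any angle when let go. 3 to 5 N upwards at the handle lifts it
- lid_handle (a point): middle of the lid's handle: a straight round red bar 10 mm thick, 110 mm long, parallel to the hinge, standing 40 mm out in front of the lid's front edge on two end posts (35 mm clear between bar and lid). 98 mm above the bench when shut; it moves on an arc of radius 214 mm about the hinge
- lid_hinge (a point): middle of the lid's hinge line, 102 mm above the bench; the axis runs along the box's y. Lid shut, the bar lies 214 mm from it towards the box's front (box -x) and 4 mm below it
- pack_a: blue battery pack lying flat in front of the charging box, 46 x 138 x 34 mm, origin at the centre of its underside, long side along its y. Bystander
- pack_b: red battery pack lying behind the box and console, same size. Bystander
- driver: screwdriver with an orange handle lying in front of the console, 190 mm long along its x. Bystander
- motor: small orange electric motor standing upright, 35 mm across, 53 mm high with its shaft; origin under its centre. Bystander
- jar: small clear screw jar with a blue cap, 52 mm across, 62 mm high; origin under its centre. Bystander
- meter: orange multimeter lying on its back, 150 x 75 x 42 mm; origin under its centre, long side along its x. Bystander
- propeller: brown two-blade propeller lying flat, 225 mm long along its x, 12 mm high; origin under its hub. Bystander
- glasses: clear safety glasses standing open, 146 mm wide (y), arms 125 mm towards their -x, 47 mm high; origin under the lenses. Bystander

How it is judged:
On the way, in this order (a step that is already met when the one before it is completed fails the run):
1. the test button is pushed in (value of joint test_button above 0.0015 m).
2. the breaker lever has dropped (value of joint lever above 0.7 rad), for 0.1 s.
3. the lever is back up, latched on its own, with the button out and the robot off it (value of joint lever below 0.12 rad and value of joint test_button below 0.0015 m and contact force between each of the arm, the fingers and console below 0.3 N), for 0.3 s.
At the end, for the whole second after the job is handed in: The lid is held still by the fingers (over 0.8 N of contact) at 60 degrees, give or take 10, the program ending in that hold; the breaker lever is up and latched (within 0.12 rad of on); no loose thing on the bench has been moved by more than 30 mm at any time (value of joint box_lid between 0.873 and 1.222 rad and velocity of joint box_lid between -0.1 and 0.1 rad/s and contact force between the fingers and charge_box above 0.8 N and value of joint lever below 0.12 rad); the arm keeps its last pose, push and grip.
It fails at once if a loose thing on the bench is moved by more than 30 mm (distance of any of pack_a, pack_b, driver, motor, jar, meter, propeller, glasses from where it was at the start of the episode above 0.03 m).
It also fails if it takes over 61 s, if anything falls off the work surface, if the arm or the gripper's body presses on something with over 40 N, if the wrist force passes 120 N, or if a joint passes its speed limit or range.

## Working session

There is one attempt and no reset: what is moved stays moved. The work goes in short steps, Python scripts to look and compute and a tool call to move; the robot and the scene stay as the last step left them, time stands still between calls to the robot, and variables do not carry over. Pictures are saved under pics/ and viewed, at most 10 in all, crops included, and the job is handed in when it is done.

Besides the shell and the picture viewer there is one more tool, called as name(argument=value, ...), one argument or row to a line, values as JSON. move_arm: Moves the arm, as the interface text tells. Scaled input: -1 to 1 covers 25 mm each way for a shift and 30 degrees each way for a turn. Its arguments: {"type":"object","properties":{"targets":{"type":"array"},"claw":{"type":"number"},"newtons":{"type":"number"}},"required":["targets"]}

```bash
ls; mkdir -p pics; python3 - <<'E'
from station import sensors,cams,manip
import cv2,json
print(sensors.sense())
for n in("top","side"):
    cv2.imwrite(f"pics/{n}0.png",cams.snapshot(n)[:,:,::-1]); m=cams.camera_model(n); print(n,m)
E
```

```text
pics
{'t': 0.0, 'q': array([ 1.02849275e+00,  5.28456421e-01,  1.43393999e+00,  1.12048189e-05,
        1.18138565e+00, -1.78525756e-01]), 'qd': array([ 0.00228866, -0.00226454,  0.0005772 , -0.00065215,  0.00071795,
       -0.00019019]), 'tau': array([ 1.31814519e-03, -4.42341828e+01, -1.78025758e+01, -1.49864063e-04,
        8.24913644e-03, -1.08303587e-05]), 'tcp_pos': array([0.22198057, 0.5834688 , 0.23032762]), 'tool_rot': array([ 1.80889635e-01,  9.83502792e-01, -1.02254420e-03, -3.90909069e-04]), 'force': array([-0.98578703, -0.19541134, -0.5798661 ]), 'ft_torque': array([ 0.00395092, -0.03232934,  0.03094932]), 'gripper_force': 0.0, 'finger_gap': 1.000688138349202}
top {'fx': 426.4347710722655, 'fy': 426.4347710722655, 'cx': 258.734358432304, 'cy': 188.44109300791985, 'extrinsics': array([[-0.02218579, -0.99948381, -0.02323595,  0.06977832],
       [-0.99137448,  0.02499672, -0.12865381,  0.52145799],
       [ 0.12916822,  0.02018124, -0.99141731,  1.59349089],
       [ 0.        ,  0.        ,  0.        ,  1.        ]])}
side {'fx': 443.42759229650375, 'fy': 443.42759229650375, 'cx': 253.39601009874704, 'cy': 190.00884846303194, 'extrinsics': array([[-9.85451322e-01, -1.69954787e-01,  1.03036764e-03,
         5.40481772e-01],
       [-1.13270420e-01,  6.52233569e-01, -7.49507293e-01,
         1.19286015e-01],
       [ 1.26710312e-01, -7.38719664e-01, -6.61995284e-01,
         1.43968983e+00],
       [ 0.00000000e+00,  0.00000000e+00,  0.00000000e+00,
         1.00000000e+00]])}
```

View pics/top0.png

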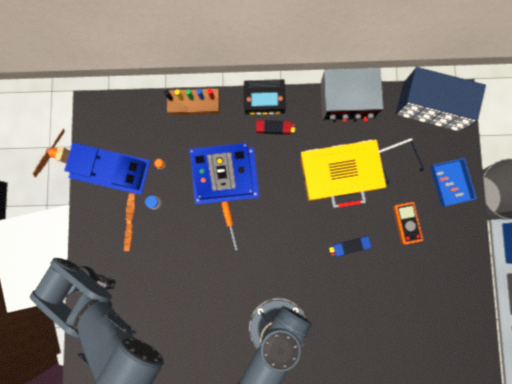

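View pics/side0.png

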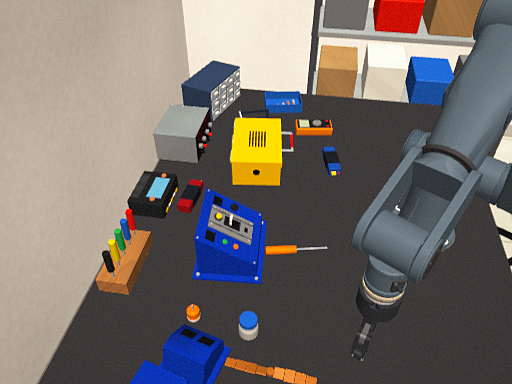

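```bash
cat > h.py <<'E'
import numpy as np,cv2
from station import sensors,cams,order,manip
from scipy.spatial.transform import Rotation as R
def ray(m,u,v):
    E=m["extrinsics"]; d=E[:3,:3].T@np.array([(u-m["cx"])/m["fx"],(v-m["cy"])/m["fy"],1]); return -E[:3,:3].T@E[:3,3],d/np.linalg.norm(d)
def plane(m,u,v,z):
    o,d=ray(m,u,v); return o+d*(z-o[2])/d[2]
def tri(a,b):
    A=np.zeros((3,3));y=np.zeros(3)
    for o,d in(a,b):
        P=np.eye(3)-np.outer(d,d);A+=P;y+=P@o
    return np.linalg.solve(A,y)
def proj(m,p):
    c=m["extrinsics"]@np.r_[p,1]; return np.array([m["fx"]*c[0]/c[2]+m["cx"],m["fy"]*c[1]/c[2]+m["cy"]])
def blobs(im,lo,hi,roi,minA=5):
    """roi x0,y0,x1,y1; HSV bounds; returns masks blobs (area, centroid, minAreaRect)"""
    x0,y0,x1,y1=roi; h=cv2.cvtColor(np.ascontiguousarray(im[y0:y1,x0:x1]),cv2.COLOR_RGB2HSV)
    k=cv2.inRange(h,np.array(lo),np.array(hi)); out=[]
    for c in cv2.findContours(k,cv2.RETR_EXTERNAL,cv2.CHAIN_APPROX_NONE)[0]:
        mm=np.zeros_like(k);cv2.drawContours(mm,[c],-1,1,-1);mm&=(k>0).astype(np.uint8)
        ys,xs=np.nonzero(mm)
        if len(xs)>=minA: out.append((len(xs),np.array([xs.mean()+x0,ys.mean()+y0]),cv2.boxPoints(cv2.minAreaRect(c))+[x0,y0]))
    return sorted(out,key=lambda o:-o[0])
E
python3 - <<'E'
from h import *
np.set_printoptions(precision=4,suppress=True)
T=cv2.imread("pics/top0.png")[:,:,::-1];S=cv2.imread("pics/side0.png")[:,:,::-1]
mt,ms=cams.camera_model("top"),cams.camera_model("side")
def show(n,im,lo,hi,roi,m,z=None,k=2):
    for a,c,b in blobs(im,lo,hi,roi)[:k]:
        print(n,a,c,b.round(1).tolist())
        if z is not None: print("   ",plane(m,*c,z),[plane(m,*p,z)[:2].round(3).tolist() for p in b])
show("handle T",T,(0,120,80),(8,255,255),(320,190,380,215),mt,.098)
show("handle S",S,(0,120,80),(8,255,255),(280,125,300,160),ms)
show("lid T",T,(22,150,120),(34,255,255),(290,130,400,205),mt,.102,1)
show("btn T",T,(18,120,120),(36,255,255),(195,150,250,200),mt,.13)
show("btn S",S,(18,120,120),(36,255,255),(200,200,260,250),ms)
show("console T",T,(110,150,60),(125,255,255),(180,135,265,210),mt,0.1,1)
for n,im,roi in(("T",T,(180,135,265,210)),("S",S,(185,180,275,290))):
    x0,y0,x1,y1=roi; cv2.imwrite(f"pics/c{n}.png",cv2.resize(im[y0:y1,x0:x1,::-1],None,fx=5,fy=5,interpolation=2))
a=cv2.imread("pics/cT.png");b=cv2.imread("pics/cS.png");H=max(a.shape[0],b.shape[0])
P=lambda i:cv2.copyMakeBorder(i,0,H-i.shape[0],0,0,0)
cv2.imwrite("pics/c.png",np.hstack([P(a),P(b)])[:600,:])
print(cv2.imread("pics/c.png").shape)
E
```

```text
handle T 104 [349.0577 203.4519] [[337.5, 203.1], [359.9, 199.4], [360.6, 203.7], [338.2, 207.5]]
    [ 0.4514 -0.2708  0.098 ] [[0.454, -0.229], [0.465, -0.311], [0.449, -0.313], [0.438, -0.231]]
handle S 43 [291.1395 140.5116] [[290.0, 134.0], [293.0, 134.0], [293.0, 147.0], [290.0, 147.0]]
lid T 3772 [342.6331 169.5589] [[300.3, 151.6], [377.8, 138.9], [385.7, 187.3], [308.2, 200.0]]
    [ 0.5761 -0.2528  0.102 ] [[0.647, -0.1], [0.687, -0.387], [0.507, -0.405], [0.467, -0.123]]
btn T 28 [219.3214 160.3214] [[217.0, 158.0], [222.0, 158.0], [222.0, 163.0], [217.0, 163.0]]
    [0.6171 0.1963 0.13  ] [[0.626, 0.205], [0.625, 0.186], [0.607, 0.187], [0.607, 0.205]]
btn S 32 [218.4375 215.6875] [[216.0, 213.0], [221.0, 213.0], [221.0, 219.0], [216.0, 219.0]]
console T 2430 [224.9152 174.2342] [[188.7, 148.4], [252.8, 141.5], [258.7, 197.2], [194.7, 204.1]]
    [0.5704 0.1795 0.1   ] [[0.671, 0.313], [0.691, 0.074], [0.482, 0.057], [0.463, 0.292]]
(550, 875, 3)
```

```bash
python3 - <<'E'
from h import *
np.set_printoptions(precision=4,suppress=True)
mt,ms=cams.camera_model("top"),cams.camera_model("side")
print("btn tri",tri(ray(mt,219.8,160.8),ray(ms,218.9,216.2)),plane(mt,219.8,160.8,.1426),plane(ms,218.9,216.2,.1426))
print("handle",plane(ms,291.6,141,.098), plane(mt,349.3,203.6,.098))
E
```

```text
btn tri [0.6156 0.1942 0.1335] [0.6127 0.1931 0.1426] [0.6141 0.2029 0.1426]
handle [ 0.4523 -0.2679  0.098 ] [ 0.4509 -0.2716  0.098 ]
```

View pics/c.png

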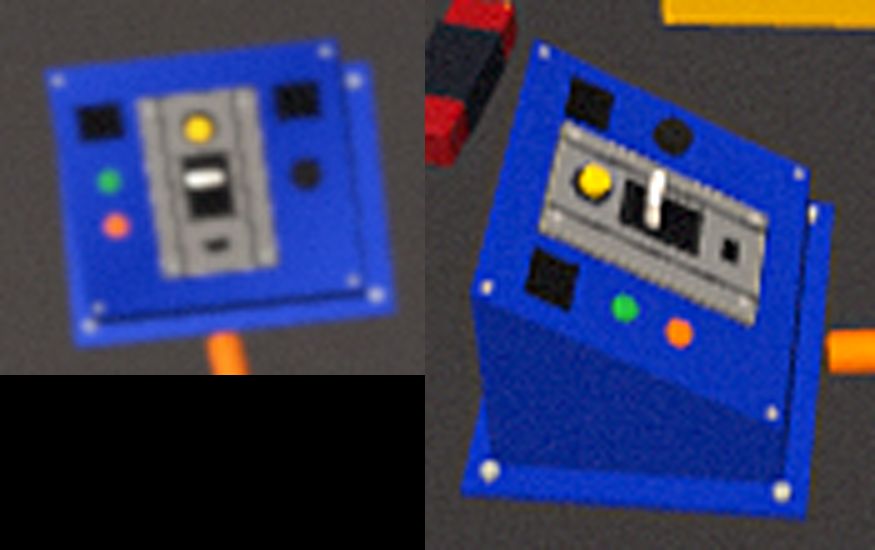

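```bash
cat >> h.py <<'E'
np.set_printoptions(precision=4,suppress=True)
def face_rot(yaw,tilt=30):
    "tool z at tilt from down towards heading yaw, tool y along heading yaw+90 (deg)"
    return R.from_euler('z',yaw,degrees=True)*R.from_euler('y',-tilt,degrees=True)*R.from_euler('y',180,degrees=True)
def plan(p,Rt,rows):
    s=sensors.sense(); d=(Rt*R.from_quat(s["tool_rot"]).inv()).as_rotvec(degrees=True)
    print("t",round(s["t"],2),"tcp",s["tcp_pos"],"F",s["force"],"rows of shift",(np.array(p)-s["tcp_pos"])/.025/rows,"turn",d/30/rows)
E
python3 - <<'E'
from h import *
plan([.563,.19,.229],face_rot(5),20)
s=sensors.sense();E=cams.camera_model("wrist");Ei=np.linalg.inv(E["extrinsics"]);Q=R.from_quat(s["tool_rot"]).as_matrix()
print(Q.T@Ei[:3,:3],Q.T@(Ei[:3,3]-s["tcp_pos"]),E["fx"],E["cx"],E["cy"],Q)
E
```

```text
t 0.1 tcp [0.222  0.5835 0.2304] F [0.3158 0.6367 0.4361] rows of shift [ 0.6819 -0.7871 -0.0029] turn [-0.0068 -0.05    0.0421]
[[-0.0008 -0.9455 -0.3255]
 [ 1.     -0.0007 -0.0004]
 [ 0.0002 -0.3255  0.9455]] [ 0.0823  0.     -0.1418] 308.6128827899498 252.47106517414826 192.88757337219891 [[-0.9345  0.3559 -0.001 ]
 [ 0.3559  0.9345 -0.0017]
 [ 0.0004 -0.0019 -1.    ]]
```

move_arm(
  targets=[
    {"dx":0.68,"dy":-0.79,"dz":0.2,"rx":-0.007,"ry":-0.05,"rz":0.042},
    {"dx":0.68,"dy":-0.79,"dz":0.2,"rx":-0.007,"ry":-0.05,"rz":0.042},
    {"dx":0.68,"dy":-0.79,"dz":0.2,"rx":-0.007,"ry":-0.05,"rz":0.042},
    {"dx":0.68,"dy":-0.79,"dz":0.2,"rx":-0.007,"ry":-0.05,"rz":0.042},
    {"dx":0.68,"dy":-0.79,"dz":0.2,"rx":-0.007,"ry":-0.05,"rz":0.042},
    {"dx":0.68,"dy":-0.79,"dz":0,"rx":-0.007,"ry":-0.05,"rz":0.042},
    {"dx":0.68,"dy":-0.79,"dz":0,"rx":-0.007,"ry":-0.05,"rz":0.042},
    {"dx":0.68,"dy":-0.79,"dz":0,"rx":-0.007,"ry":-0.05,"rz":0.042},
    {"dx":0.68,"dy":-0.79,"dz":0,"rx":-0.007,"ry":-0.05,"rz":0.042},
    {"dx":0.68,"dy":-0.79,"dz":0,"rx":-0.007,"ry":-0.05,"rz":0.042},
  ],
  claw=0,
)

```text
t: 1.35
tcp_pos: [0.3925, 0.3857, 0.2559]
tool_rot: [0.07, 0.989, 0.005, 0.131]
force: [0.1, -1.4, 0.1]
finger_gap: -0.001
gripper_force: 0.0
```

move_arm(
  targets=[
    {"dx":0.68,"dy":-0.79,"dz":0,"rx":-0.007,"ry":-0.05,"rz":0.042},
    {"dx":0.68,"dy":-0.79,"dz":0,"rx":-0.007,"ry":-0.05,"rz":0.042},
    {"dx":0.68,"dy":-0.79,"dz":0,"rx":-0.007,"ry":-0.05,"rz":0.042},
    {"dx":0.68,"dy":-0.79,"dz":0,"rx":-0.007,"ry":-0.05,"rz":0.042},
    {"dx":0.68,"dy":-0.79,"dz":0,"rx":-0.007,"ry":-0.05,"rz":0.042},
    {"dx":0.68,"dy":-0.79,"dz":0,"rx":-0.007,"ry":-0.05,"rz":0.042},
    {"dx":0.68,"dy":-0.79,"dz":0,"rx":-0.007,"ry":-0.05,"rz":0.042},
    {"dx":0.68,"dy":-0.79,"dz":0,"rx":-0.007,"ry":-0.05,"rz":0.042},
    {"dx":0.68,"dy":-0.79,"dz":0,"rx":-0.007,"ry":-0.05,"rz":0.042},
    {"dx":0.68,"dy":-0.79,"dz":0,"rx":-0.007,"ry":-0.05,"rz":0.042},
  ],
)

```text
t: 2.6
tcp_pos: [0.5625, 0.1883, 0.2559]
tool_rot: [-0.042, 0.965, 0.011, 0.259]
force: [-0.2, 0.9, 0.1]
finger_gap: 0.005
gripper_force: 0.0
```

```bash
python3 - <<'E'
from h import *
plan([.563,.19,.229],face_rot(5),1)
m=cams.camera_model("wrist");im=cams.snapshot("wrist");cv2.imwrite("pics/w1.png",im[:,:,::-1])
for a,c,b in blobs(im,(20,140,120),(36,255,255),(0,0,512,384),20)[:4]: print(a,c,b.tolist(),plane(m,*c,.1426))
E
```

```text
t 2.6 tcp [0.5625 0.1883 0.2559] F [-0.2458  0.8719  0.1126] rows of shift [ 0.0216  0.067  -1.0754] turn [0.0011 0.001  0.0005]
462 [334.8658 275.5563] [[324.576904296875, 256.8846435546875], [336.5, 254.5], [345.0, 297.0], [333.076904296875, 299.3846435546875]] [0.8072 0.3232 0.1426]
328 [257.311  170.3354] [[248.0, 160.0], [267.0, 160.0], [267.0, 180.0], [248.0, 180.0]] [0.6125 0.1961 0.1426]
73 [110.0822 201.5068] [[104.0, 199.0], [116.0, 199.0], [116.0, 204.0], [104.0, 204.0]] [0.6686 0.0548 0.1426]
71 [ 54.4225 166.9155] [[51.0, 162.0], [58.0, 162.0], [58.0, 174.0], [51.0, 174.0]] [0.6239 0.0187 0.1426]
```

View pics/w1.png

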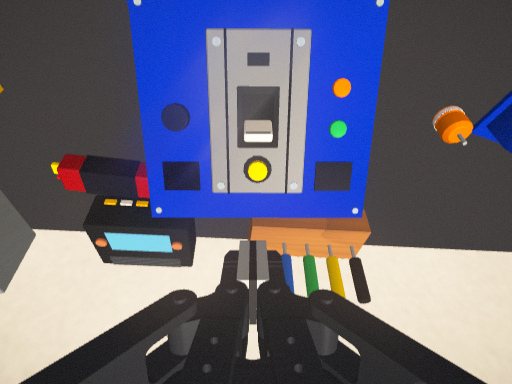

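move_arm(
  targets=[
    {"dx":0.22,"dy":0.036,"dz":-0.515},
    {"dx":0.22,"dy":0.036,"dz":-0.515},
    {"dx":0.22,"dy":0.036,"dz":-0.515},
    {"dx":0.22,"dy":0.036,"dz":-0.515},
    {"dx":0.22,"dy":0.036,"dz":-0.515},
    {"dx":0.22,"dy":0.036,"dz":-0.515},
    {"dx":0.22,"dy":0.036,"dz":-0.515},
    {"dx":0.22,"dy":0.036,"dz":-0.515},
    {},
    {},
  ],
)

```text
schema error: expected keys dx, dy, dz, rx, ry, rz
```

```bash
python3 - <<'E'
from h import *
b=np.array([.6125,.1961,.1426]);n=np.array([-.498,-.0436,.866])
plan(b-.0045*n,face_rot(5),5)
m=cams.camera_model("wrist");im=cams.snapshot("wrist");cv2.imwrite("pics/w2.png",im[:,:,::-1])
for a,c,bb in blobs(im,(20,140,120),(36,255,255),(150,100,350,384),20)[:4]: print(a,c,bb.tolist(),plane(m,*c,.1426))
print(proj(m,sensors.sense()["tcp_pos"]))
E
```

```text
t 2.65 tcp [0.5642 0.1864 0.2559] F [ 0.3958 -0.7216 -0.7178] rows of shift [ 0.4043  0.0788 -0.9377] turn [0.0006 0.0009 0.0006]
488 [336.9057 276.0164] [[326.1154022216797, 256.576904296875], [338.42308044433594, 254.1153564453125], [347.3461456298828, 298.7307434082031], [335.03846740722656, 301.1922912597656]] [0.811  0.3243 0.1426]
329 [259.7386 168.9605] [[250.0, 159.0], [269.0, 159.0], [269.0, 179.0], [250.0, 179.0]] [0.6126 0.196  0.1426]
[255.5497 254.057 ]
```

View pics/w2.png

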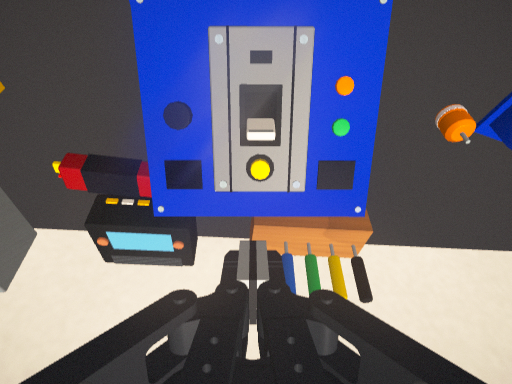

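The move was refused because every row needs all the keys. The picture is unchanged, with the button at (260,169).

move_arm(
  targets=[
    {"dx":0.21,"dy":0.046,"dz":-0.515,"rx":0,"ry":0,"rz":0},
    {"dx":0.21,"dy":0.046,"dz":-0.515,"rx":0,"ry":0,"rz":0},
    {"dx":0.21,"dy":0.046,"dz":-0.515,"rx":0,"ry":0,"rz":0},
    {"dx":0.21,"dy":0.046,"dz":-0.515,"rx":0,"ry":0,"rz":0},
    {"dx":0.21,"dy":0.046,"dz":-0.515,"rx":0,"ry":0,"rz":0},
    {"dx":0.21,"dy":0.046,"dz":-0.515,"rx":0,"ry":0,"rz":0},
    {"dx":0.21,"dy":0.046,"dz":-0.515,"rx":0,"ry":0,"rz":0},
    {"dx":0.21,"dy":0.046,"dz":-0.515,"rx":0,"ry":0,"rz":0},
    {"dx":0,"dy":0,"dz":0,"rx":0,"ry":0,"rz":0},
    {"dx":0,"dy":0,"dz":0,"rx":0,"ry":0,"rz":0},
  ],
)

```text
t: 3.95
tcp_pos: [0.6044, 0.1983, 0.1534]
tool_rot: [-0.042, 0.965, 0.011, 0.259]
force: [-0.0, -0.2, -0.2]
finger_gap: -0.003
gripper_force: 0.0
```

```bash
python3 - <<'E'
from h import *
b=np.array([.6125,.1961,.1426]);n=np.array([-.498,-.0436,.866])
plan(b-.004*n,face_rot(5),5)
m=cams.camera_model("wrist");im=cams.snapshot("wrist")
for a,c,bb in blobs(im,(20,140,120),(36,255,255),(150,100,350,384),20)[:4]: print(a,c,bb.tolist(),plane(m,*c,.1426))
print(proj(m,sensors.sense()["tcp_pos"]))
E
```

```text
t 3.95 tcp [0.6044 0.1983 0.1534] F [-0.0458 -0.1622 -0.1831] rows of shift [ 0.0807 -0.0162 -0.1142] turn [0.     0.0004 0.0003]
382 [247.0681 235.8979] [[228.224853515625, 233.73965454101562], [256.91123962402344, 221.7869873046875], [264.1301727294922, 239.1124267578125], [235.44378662109375, 251.06509399414062]] [0.6031 0.1945 0.1426]
29 [346.6897 343.2414] [[342.5000305175781, 341.5000305175781], [345.0000305175781, 339.0000305175781], [351.0000305175781, 345.0000305175781], [348.5000305175781, 347.5000305175781]] [0.7946 0.3113 0.1426]
[253.8544 255.7409]
```

move_arm(
  targets=[
    {"dx":0.08,"dy":-0.016,"dz":-0.114,"rx":0,"ry":0,"rz":0},
    {"dx":0.08,"dy":-0.016,"dz":-0.114,"rx":0,"ry":0,"rz":0},
    {"dx":0.08,"dy":-0.016,"dz":-0.114,"rx":0,"ry":0,"rz":0},
    {"dx":0.08,"dy":-0.016,"dz":-0.114,"rx":0,"ry":0,"rz":0},
    {"dx":0.08,"dy":-0.016,"dz":-0.114,"rx":0,"ry":0,"rz":0},
    {"dx":0,"dy":0,"dz":0,"rx":0,"ry":0,"rz":0},
    {"dx":0,"dy":0,"dz":0,"rx":0,"ry":0,"rz":0},
    {"dx":0,"dy":0,"dz":0,"rx":0,"ry":0,"rz":0},
    {"dx":0,"dy":0,"dz":0,"rx":0,"ry":0,"rz":0},
    {"dx":0,"dy":0,"dz":0,"rx":0,"ry":0,"rz":0},
  ],
)

```text
t: 5.25
tcp_pos: [0.6142, 0.1964, 0.1391]
tool_rot: [-0.042, 0.965, 0.011, 0.259]
force: [-2.0, 2.9, 3.0]
finger_gap: 0.002
gripper_force: 1.8
```

```bash
python3 - <<'E'
from h import *
b=np.array([.6125,.1961,.1426]);n=np.array([-.498,-.0436,.866]);u=np.array([.8627,.0755,.5])
plan(b,face_rot(5),5); print("Fn",sensors.sense()["force"]@n)
m=cams.camera_model("wrist");im=cams.snapshot("wrist");cv2.imwrite("pics/w3.png",im[:,:,::-1])
E
```

```text
t 5.25 tcp [0.6142 0.1964 0.1391] F [-2.0143  2.9188  3.0062] rows of shift [-0.0136 -0.0024  0.0282] turn [0.     0.0002 0.0003]
Fn 3.4792115979059584
```

View pics/w3.png

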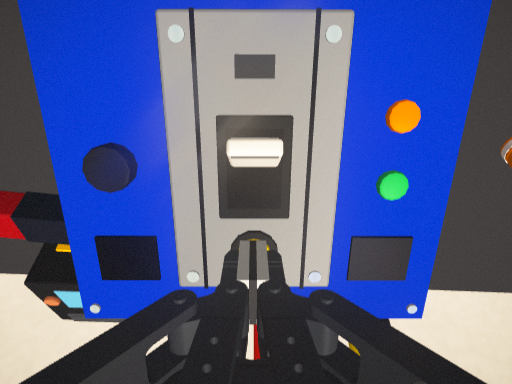

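The lever's end now sits at (255,152), on the down-slope side of its slot, so it has dropped. Next I back off and come round below it.

```bash
cat >> h.py <<'E'
b=np.array([.6125,.1961,.1426]);n=np.array([-.498,-.0436,.866]);u=np.array([.8627,.0755,.5])
O=b-.046*u-.018*n
def sh(p): return np.array([(p-O)@u,(p-O)@n,(p-O)@np.array([-.0872,.9962,0])])*1000
E
python3 - <<'E'
from h import *
s=sensors.sense();p=s["tcp_pos"];print(sh(p))
P=[p,O+.046*u+.055*n,O-.034*u+.055*n,O-.034*u+.016*n]
for a,c in zip(P,P[1:]): print((c-a)/.025)
print("per 10mm u",u*.4,"n",n*.4)
E
```

```text
[45.7376 14.0497  0.1353]
[-0.8063 -0.0761  1.4238]
[-2.7606 -0.2416 -1.6   ]
[ 0.7769  0.068  -1.351 ]
per 10mm u [0.3451 0.0302 0.2   ] n [-0.1992 -0.0174  0.3464]
```

move_arm(
  targets=[
    {"dx":-0.27,"dy":-0.025,"dz":0.475,"rx":0,"ry":0,"rz":0},
    {"dx":-0.27,"dy":-0.025,"dz":0.475,"rx":0,"ry":0,"rz":0},
    {"dx":-0.27,"dy":-0.025,"dz":0.475,"rx":0,"ry":0,"rz":0},
    {"dx":-0.55,"dy":-0.048,"dz":-0.32,"rx":0,"ry":0,"rz":0},
    {"dx":-0.55,"dy":-0.048,"dz":-0.32,"rx":0,"ry":0,"rz":0},
    {"dx":-0.55,"dy":-0.048,"dz":-0.32,"rx":0,"ry":0,"rz":0},
    {"dx":-0.55,"dy":-0.048,"dz":-0.32,"rx":0,"ry":0,"rz":0},
    {"dx":-0.55,"dy":-0.048,"dz":-0.32,"rx":0,"ry":0,"rz":0},
    {"dx":0,"dy":0,"dz":0,"rx":0,"ry":0,"rz":0},
    {"dx":0,"dy":0,"dz":0,"rx":0,"ry":0,"rz":0},
  ],
)

```text
t: 6.55
tcp_pos: [0.5319, 0.1879, 0.1387]
tool_rot: [-0.041, 0.965, 0.01, 0.261]
force: [1.4, -0.9, -0.1]
finger_gap: 0.001
gripper_force: 0.0
```

```bash
python3 - <<'E'
from h import *
s=sensors.sense();p=s["tcp_pos"];print(sh(p),s["force"],(O-.034*u+.016*n-p)/.025)
E
```

```text
[-26.1033  55.1284  -1.1516] [ 1.4179 -0.9355 -0.0962] [ 0.5033  0.0903 -1.5136]
```

move_arm(
  targets=[
    {"dx":-0.14,"dy":-0.01,"dz":-0.08,"rx":0,"ry":0,"rz":0},
    {"dx":-0.14,"dy":0.03,"dz":-0.08,"rx":0,"ry":0,"rz":0},
    {"dx":0.13,"dy":0.011,"dz":-0.225,"rx":0,"ry":0,"rz":0},
    {"dx":0.13,"dy":0.011,"dz":-0.225,"rx":0,"ry":0,"rz":0},
    {"dx":0.13,"dy":0.011,"dz":-0.225,"rx":0,"ry":0,"rz":0},
    {"dx":0.13,"dy":0.011,"dz":-0.225,"rx":0,"ry":0,"rz":0},
    {"dx":0.13,"dy":0.011,"dz":-0.225,"rx":0,"ry":0,"rz":0},
    {"dx":0.13,"dy":0.011,"dz":-0.225,"rx":0,"ry":0,"rz":0},
    {"dx":0,"dy":0,"dz":0,"rx":0,"ry":0,"rz":0},
    {"dx":0,"dy":0,"dz":0,"rx":0,"ry":0,"rz":0},
  ],
)

```text
t: 7.8
tcp_pos: [0.5469, 0.1914, 0.1058]
tool_rot: [-0.041, 0.966, 0.009, 0.254]
force: [-0.5, 0.7, -0.7]
finger_gap: -0.001
gripper_force: 0.2
```

```bash
python3 - <<'E'
from h import *
s=sensors.sense();p=s["tcp_pos"];print(sh(p),s["force"]);plan(p,face_rot(5),1)
im=cams.snapshot("wrist");cv2.imwrite("pics/w4.png",im[:,:,::-1])
E
```

```text
[-29.3674  19.02     1.0574] [-0.4588  0.7261 -0.7209]
t 7.8 tcp [0.5469 0.1914 0.1058] F [-0.4588  0.7261 -0.7209] rows of shift [0. 0. 0.] turn [ 0.0074 -0.0162  0.008 ]
```

View pics/w4.png

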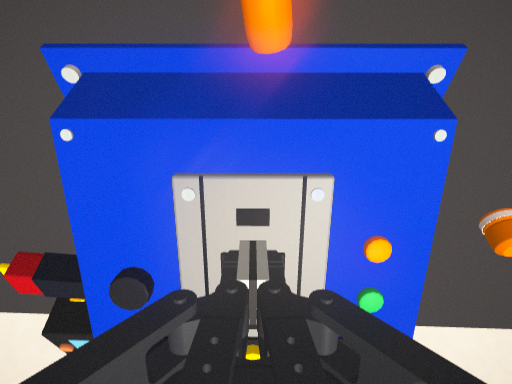

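move_arm(
  targets=[
    {"dx":0.12,"dy":0.01,"dz":0.025,"rx":0,"ry":0,"rz":0},
    {"dx":0.12,"dy":0.01,"dz":0.025,"rx":0,"ry":0,"rz":0},
    {"dx":0.104,"dy":0.009,"dz":0.06,"rx":0,"ry":0,"rz":0},
    {"dx":0.104,"dy":0.009,"dz":0.06,"rx":0,"ry":0,"rz":0},
    {"dx":0.104,"dy":0.009,"dz":0.06,"rx":0,"ry":0,"rz":0},
    {"dx":0.104,"dy":0.009,"dz":0.06,"rx":0,"ry":0,"rz":0},
    {"dx":0.104,"dy":0.009,"dz":0.06,"rx":0,"ry":0,"rz":0},
    {"dx":0,"dy":0,"dz":0,"rx":0,"ry":0,"rz":0},
    {"dx":0,"dy":0,"dz":0,"rx":0,"ry":0,"rz":0},
    {"dx":0,"dy":0,"dz":0,"rx":0,"ry":0,"rz":0},
  ],
)

```text
t: 9.1
tcp_pos: [0.5622, 0.1923, 0.113]
tool_rot: [-0.041, 0.967, 0.008, 0.251]
force: [-5.1, 1.2, -0.5]
finger_gap: -0.001
gripper_force: 2.6
```

```bash
python3 - <<'E'
from h import *
s=sensors.sense();p=s["tcp_pos"];print(sh(p),s["force"]@u,s["force"]@n,s["gripper_force"]);plan(p,face_rot(5),1)
E
```

```text
[-12.5276  17.595    0.6289] -4.521663776770454 2.017963341473246 2.5774243846535683
t 9.1 tcp [0.5622 0.1923 0.113 ] F [-5.0521  1.235  -0.5129] rows of shift [0. 0. 0.] turn [ 0.0123 -0.0296  0.009 ]
```

move_arm(
  targets=[
    {"dx":0.07,"dy":0.006,"dz":0.04,"rx":0,"ry":0,"rz":0},
    {"dx":0.07,"dy":0.006,"dz":0.04,"rx":0,"ry":0,"rz":0},
    {"dx":0.07,"dy":0.006,"dz":0.04,"rx":0,"ry":0,"rz":0},
    {"dx":0.07,"dy":0.006,"dz":0.04,"rx":0,"ry":0,"rz":0},
    {"dx":0,"dy":0,"dz":0,"rx":0,"ry":0,"rz":0},
    {"dx":0,"dy":0,"dz":0,"rx":0,"ry":0,"rz":0},
    {"dx":0,"dy":0,"dz":0,"rx":0,"ry":0,"rz":0},
    {"dx":0,"dy":0,"dz":0,"rx":0,"ry":0,"rz":0},
    {"dx":0,"dy":0,"dz":0,"rx":0,"ry":0,"rz":0},
    {"dx":0,"dy":0,"dz":0,"rx":0,"ry":0,"rz":0},
  ],
)

```text
t: 10.35
tcp_pos: [0.5721, 0.1934, 0.1181]
tool_rot: [-0.04, 0.966, 0.009, 0.254]
force: [-4.6, -1.4, -1.6]
finger_gap: 0.003
gripper_force: 2.6
```

```bash
python3 - <<'E'
from h import *
s=sensors.sense();p=s["tcp_pos"];print(sh(p),s["force"]@u,s["force"]@n,s["gripper_force"]);plan(p,face_rot(5),1)
E
```

```text
[-1.2844 17.0269  0.7985] -4.827784247332529 0.9821144425579303 2.558519672602415
t 10.35 tcp [0.5721 0.1934 0.1181] F [-4.566  -1.4193 -1.5631] rows of shift [0. 0. 0.] turn [ 0.0085 -0.0197  0.0089]
```

move_arm(
  targets=[
    {"dx":0.035,"dy":0.003,"dz":0.02,"rx":0,"ry":0,"rz":0},
    {"dx":0.035,"dy":0.003,"dz":0.02,"rx":0,"ry":0,"rz":0},
    {"dx":0.035,"dy":0.003,"dz":0.02,"rx":0,"ry":0,"rz":0},
    {"dx":0.035,"dy":0.003,"dz":0.02,"rx":0,"ry":0,"rz":0},
    {"dx":0,"dy":0,"dz":0,"rx":0,"ry":0,"rz":0},
    {"dx":0,"dy":0,"dz":0,"rx":0,"ry":0,"rz":0},
    {"dx":0,"dy":0,"dz":0,"rx":0,"ry":0,"rz":0},
    {"dx":0,"dy":0,"dz":0,"rx":0,"ry":0,"rz":0},
    {"dx":0,"dy":0,"dz":0,"rx":0,"ry":0,"rz":0},
    {"dx":0,"dy":0,"dz":0,"rx":0,"ry":0,"rz":0},
  ],
)

```text
t: 11.6
tcp_pos: [0.5723, 0.1933, 0.1183]
tool_rot: [-0.041, 0.967, 0.008, 0.25]
force: [-9.3, 0.6, -4.0]
finger_gap: -0.0
gripper_force: 4.5
```

```bash
python3 - <<'E'
from h import *
s=sensors.sense();p=s["tcp_pos"];print(sh(p),s["force"]@u,s["force"]@n,s["gripper_force"]);plan(p,face_rot(5),1)
im=cams.snapshot("wrist");cv2.imwrite("pics/w5.png",im[:,:,::-1])
E
```

```text
[-1.105  17.0777  0.7033] -9.999958389719511 1.1132130314265554 4.5277532748878
t 11.6 tcp [0.5723 0.1933 0.1183] F [-9.3027  0.5713 -4.0353] rows of shift [0. 0. 0.] turn [ 0.0122 -0.0332  0.009 ]
```

View pics/w5.png

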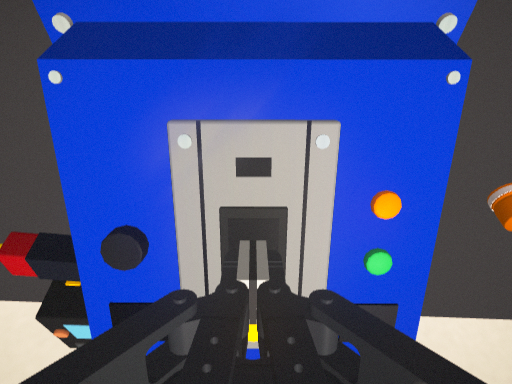

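The push advanced nothing more and the force doubled to 10 N, so the lever is at its stop. Now I back off down the slope, then out.

move_arm(
  targets=[
    {"dx":-0.14,"dy":-0.012,"dz":-0.08,"rx":0,"ry":0,"rz":0},
    {"dx":-0.14,"dy":-0.012,"dz":-0.08,"rx":0,"ry":0,"rz":0},
    {"dx":-0.14,"dy":-0.012,"dz":-0.08,"rx":0,"ry":0,"rz":0},
    {"dx":-0.1,"dy":-0.01,"dz":0.35,"rx":0,"ry":0,"rz":0},
    {"dx":-0.1,"dy":-0.01,"dz":0.7,"rx":0,"ry":0,"rz":0},
    {"dx":-0.1,"dy":-0.01,"dz":0.8,"rx":0,"ry":0,"rz":0},
    {"dx":0,"dy":0,"dz":0.8,"rx":0,"ry":0,"rz":0},
    {"dx":0,"dy":0,"dz":0.8,"rx":0,"ry":0,"rz":0},
    {"dx":0,"dy":0,"dz":0.8,"rx":0,"ry":0,"rz":0},
    {"dx":0,"dy":0,"dz":0.3,"rx":0,"ry":0,"rz":0},
  ],
)

```text
t: 12.9
tcp_pos: [0.5617, 0.1928, 0.2319]
tool_rot: [-0.04, 0.965, 0.01, 0.259]
force: [-0.1, 0.3, 0.9]
finger_gap: -0.001
gripper_force: 0.0
```

```bash
python3 - <<'E'
from h import *
s=sensors.sense();p=s["tcp_pos"];print(sh(p),s["force"])
m=cams.camera_model("wrist");im=cams.snapshot("wrist")
for s_,nm in((1,"on"),(-1,"off")): print(nm,proj(m,O+s_*.015*u+.031*n))
print([ (a,c) for a,c,_ in blobs(im,(0,0,190),(40,60,255),(150,20,380,230),40)])
print("btn",proj(m,b))
E
```

```text
[ 46.579  120.7538   1.0985] [-0.1151  0.3328  0.8967]
on [252.4344 157.9036]
off [252.3082 117.5614]
[(1873, array([263.6337, 181.1388])), (1687, array([294.5625, 153.3699])), (555, array([253.3225, 150.3063]))]
btn [252.6317 190.9807]
```

Lever blob at (253,150), 41 px from the button as when it was on, so it is latched and I am clear of the console. Next, the lid handle.

```bash
cat >> h.py <<'E'
def down(h):
    "tool down, tool y at heading h deg"
    return R.from_euler('z',h-90,degrees=True)*R.from_euler('y',180,degrees=True)
E
python3 - <<'E'
from h import *
plan([.4515,-.2705,.25],down(7.8),20); print(sensors.sense()["q"])
E
```

```text
t 12.95 tcp [0.5614 0.1927 0.2318] F [-0.4654 -0.2585  0.4061] rows of shift [-0.2198 -0.9265  0.0363] turn [ 0.0346  0.0428 -0.1414]
[ 0.1642  0.3583  1.8969 -0.1188  0.3668 -1.3906]
```

move_arm(
  targets=[
    {"dx":-0.22,"dy":-0.926,"dz":0.04,"rx":0.035,"ry":0.043,"rz":-0.141},
    {"dx":-0.22,"dy":-0.926,"dz":0.04,"rx":0.035,"ry":0.043,"rz":-0.141},
    {"dx":-0.22,"dy":-0.926,"dz":0.04,"rx":0.035,"ry":0.043,"rz":-0.141},
    {"dx":-0.22,"dy":-0.926,"dz":0.04,"rx":0.035,"ry":0.043,"rz":-0.141},
    {"dx":-0.22,"dy":-0.926,"dz":0.04,"rx":0.035,"ry":0.043,"rz":-0.141},
    {"dx":-0.22,"dy":-0.926,"dz":0.04,"rx":0.035,"ry":0.043,"rz":-0.141},
    {"dx":-0.22,"dy":-0.926,"dz":0.04,"rx":0.035,"ry":0.043,"rz":-0.141},
    {"dx":-0.22,"dy":-0.926,"dz":0.04,"rx":0.035,"ry":0.043,"rz":-0.141},
    {"dx":-0.22,"dy":-0.926,"dz":0.04,"rx":0.035,"ry":0.043,"rz":-0.141},
    {"dx":-0.22,"dy":-0.926,"dz":0.04,"rx":0.035,"ry":0.043,"rz":-0.141},
  ],
)

```text
t: 14.2
tcp_pos: [0.504, -0.0403, 0.2382]
tool_rot: [0.335, 0.932, 0.007, 0.136]
force: [0.3, -0.5, 0.2]
finger_gap: -0.001
gripper_force: 0.0
```

move_arm(
  targets=[
    {"dx":-0.22,"dy":-0.926,"dz":0.04,"rx":0.035,"ry":0.043,"rz":-0.141},
    {"dx":-0.22,"dy":-0.926,"dz":0.04,"rx":0.035,"ry":0.043,"rz":-0.141},
    {"dx":-0.22,"dy":-0.926,"dz":0.04,"rx":0.035,"ry":0.043,"rz":-0.141},
    {"dx":-0.22,"dy":-0.926,"dz":0.04,"rx":0.035,"ry":0.043,"rz":-0.141},
    {"dx":-0.22,"dy":-0.926,"dz":0.04,"rx":0.035,"ry":0.043,"rz":-0.141},
    {"dx":-0.22,"dy":-0.926,"dz":0.04,"rx":0.035,"ry":0.043,"rz":-0.141},
    {"dx":-0.22,"dy":-0.926,"dz":0.04,"rx":0.035,"ry":0.043,"rz":-0.141},
    {"dx":-0.22,"dy":-0.926,"dz":0.04,"rx":0.035,"ry":0.043,"rz":-0.141},
    {"dx":-0.22,"dy":-0.926,"dz":0.04,"rx":0.035,"ry":0.043,"rz":-0.141},
    {"dx":-0.22,"dy":-0.926,"dz":0.04,"rx":0.035,"ry":0.043,"rz":-0.141},
  ],
  claw=38,
)

```text
t: 15.45
tcp_pos: [0.4487, -0.2721, 0.2479]
tool_rot: [0.657, 0.754, 0.005, -0.004]
force: [0.2, 0.2, -0.4]
finger_gap: 0.381
gripper_force: 0.0
```

```bash
python3 - <<'E'
from h import *
plan([.4515,-.2705,.25],down(7.8),1)
m=cams.camera_model("wrist");im=cams.snapshot("wrist");cv2.imwrite("pics/w6.png",im[:,:,::-1])
for a,c,bb in blobs(im,(0,120,70),(8,255,255),(0,0,512,384),40)[:3]: print(a,c,plane(m,*c,.098),[plane(m,*q,.098)[:2].round(4).tolist() for q in bb],bb.round().tolist())
E
```

```text
t 15.45 tcp [ 0.4487 -0.2721  0.2479] F [ 0.2082  0.248  -0.3552] rows of shift [0.1101 0.065  0.0827] turn [-0.0232  0.0002 -0.0008]
931 [255.0021 174.3641] [ 0.4524 -0.2679  0.098 ] [[0.4535, -0.3133], [0.4421, -0.2279], [0.4514, -0.2267], [0.4637, -0.312]] [[250.0, 217.0], [250.0, 132.0], [260.0, 132.0], [260.0, 217.0]]
152 [494.4276 261.125 ] [ 0.7221 -0.329   0.098 ] [[0.7136, -0.3346], [0.7108, -0.3233], [0.7303, -0.3237], [0.7334, -0.3351]] [[485.0, 265.0], [486.0, 255.0], [504.0, 258.0], [502.0, 267.0]]
59 [103.322   89.5254] [ 0.3065 -0.2083  0.098 ] [[0.3033, -0.2043], [0.3079, -0.2026], [0.3103, -0.2122], [0.3057, -0.2139]] [[100.0, 84.0], [105.0, 83.0], [108.0, 95.0], [102.0, 96.0]]
```

View pics/w6.png

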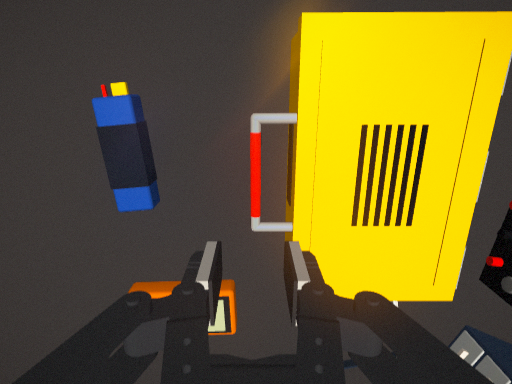

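The bar lies at column 255, rows 117–228, parallel to the pads, and the gap to the lid is clear. Going straight down over it.

move_arm(
  targets=[
    {"dx":0.03,"dy":0.02,"dz":-0.8,"rx":-0.006,"ry":0,"rz":0},
    {"dx":0.03,"dy":0.02,"dz":-0.8,"rx":-0.006,"ry":0,"rz":0},
    {"dx":0.03,"dy":0.02,"dz":-0.8,"rx":-0.006,"ry":0,"rz":0},
    {"dx":0.03,"dy":0.02,"dz":-0.8,"rx":-0.006,"ry":0,"rz":0},
    {"dx":0.03,"dy":0,"dz":-0.8,"rx":0,"ry":0,"rz":0},
    {"dx":0,"dy":0,"dz":-0.8,"rx":0,"ry":0,"rz":0},
    {"dx":0,"dy":0,"dz":-0.8,"rx":0,"ry":0,"rz":0},
    {"dx":0,"dy":0,"dz":-0.8,"rx":0,"ry":0,"rz":0},
    {"dx":0,"dy":0,"dz":-0.25,"rx":0,"ry":0,"rz":0},
    {"dx":0,"dy":0,"dz":0,"rx":0,"ry":0,"rz":0},
  ],
)

```text
t: 16.75
tcp_pos: [0.4524, -0.2686, 0.0818]
tool_rot: [0.656, 0.755, 0.0, -0.0]
force: [0.7, -0.1, 0.9]
finger_gap: 0.374
gripper_force: 0.0
```

move_arm(
  targets=[
    {"dx":0,"dy":0,"dz":0,"rx":0,"ry":0,"rz":0},
    {"dx":0,"dy":0,"dz":0,"rx":0,"ry":0,"rz":0},
    {"dx":0,"dy":0,"dz":0,"rx":0,"ry":0,"rz":0},
    {"dx":0,"dy":0,"dz":0,"rx":0,"ry":0,"rz":0},
    {"dx":0,"dy":0,"dz":0,"rx":0,"ry":0,"rz":0},
    {"dx":0,"dy":0,"dz":0,"rx":0,"ry":0,"rz":0},
    {"dx":0,"dy":0,"dz":0,"rx":0,"ry":0,"rz":0},
    {"dx":0,"dy":0,"dz":0,"rx":0,"ry":0,"rz":0},
    {"dx":0,"dy":0,"dz":0,"rx":0,"ry":0,"rz":0},
    {"dx":0,"dy":0,"dz":0,"rx":0,"ry":0,"rz":0},
  ],
  claw=0,
  newtons=40,
)

```text
t: 18.0
tcp_pos: [0.4513, -0.2692, 0.0827]
tool_rot: [0.656, 0.755, -0.001, -0.0]
force: [-4.2, -2.2, -0.6]
finger_gap: 0.098
gripper_force: 38.9
```

```bash
python3 - <<'E'
from h import *
s=sensors.sense();p=s["tcp_pos"];print(p,s["force"],s["finger_gap"],s["gripper_force"])
c,sn=np.cos(np.radians(7.8)),np.sin(np.radians(7.8)); prev=None
for k in range(0,21):
    a=np.radians(3*k); r=.214*np.cos(a)+.004*np.sin(a); z=.214*np.sin(a)-.004*np.cos(a)
    q=np.array([-r*c,-r*sn,z])/.025
    if prev is not None: print(k,q-prev)
    prev=q
E
```

```text
[ 0.4513 -0.2692  0.0827] [-4.2313 -2.2402 -0.5822] 0.09772974480511804 38.94528687000275
1 [0.0033 0.0005 0.4482]
2 [0.0266 0.0036 0.4474]
3 [0.0497 0.0068 0.4454]
4 [0.0728 0.01   0.4422]
5 [0.0956 0.0131 0.4377]
6 [0.1181 0.0162 0.4321]
7 [0.1404 0.0192 0.4252]
8 [0.1622 0.0222 0.4172]
9 [0.1837 0.0252 0.4081]
10 [0.2046 0.028  0.3978]
11 [0.2249 0.0308 0.3865]
12 [0.2446 0.0335 0.3741]
13 [0.2637 0.0361 0.3606]
14 [0.282  0.0386 0.3462]
15 [0.2996 0.041  0.3308]
16 [0.3164 0.0433 0.3146]
17 [0.3322 0.0455 0.2974]
18 [0.3472 0.0476 0.2795]
19 [0.3612 0.0495 0.2607]
20 [0.3742 0.0513 0.2413]
```

Bar gripped (8–10 mm opening, 39 N). Following the arc at 3° per row.

move_arm(
  targets=[
    {"dx":0.003,"dy":0,"dz":0.448,"rx":0,"ry":0,"rz":0},
    {"dx":0.027,"dy":0.004,"dz":0.447,"rx":0,"ry":0,"rz":0},
    {"dx":0.05,"dy":0.007,"dz":0.445,"rx":0,"ry":0,"rz":0},
    {"dx":0.073,"dy":0.01,"dz":0.442,"rx":0,"ry":0,"rz":0},
    {"dx":0.096,"dy":0.013,"dz":0.438,"rx":0,"ry":0,"rz":0},
    {"dx":0.118,"dy":0.016,"dz":0.432,"rx":0,"ry":0,"rz":0},
    {"dx":0.14,"dy":0.019,"dz":0.425,"rx":0,"ry":0,"rz":0},
    {"dx":0.162,"dy":0.022,"dz":0.417,"rx":0,"ry":0,"rz":0},
    {"dx":0.184,"dy":0.025,"dz":0.408,"rx":0,"ry":0,"rz":0},
    {"dx":0.205,"dy":0.028,"dz":0.398,"rx":0,"ry":0,"rz":0},
  ],
)

```text
t: 19.25
tcp_pos: [0.4755, -0.2658, 0.1901]
tool_rot: [0.656, 0.755, -0.003, -0.002]
force: [-8.3, -4.3, -0.1]
finger_gap: 0.097
gripper_force: 38.9
```

```bash
python3 - <<'E'
from h import *
s=sensors.sense();print(s["tcp_pos"]-[.4513,-.2692,.0827],s["force"],s["finger_gap"],s["gripper_force"])
E
```

```text
[0.0242 0.0034 0.1074] [-8.3044 -4.3476 -0.0767] 0.09744432539291549 38.918259143829346
```

move_arm(
  targets=[
    {"dx":0.225,"dy":0.031,"dz":0.386,"rx":0,"ry":0,"rz":0},
    {"dx":0.245,"dy":0.033,"dz":0.374,"rx":0,"ry":0,"rz":0},
    {"dx":0.264,"dy":0.036,"dz":0.361,"rx":0,"ry":0,"rz":0},
    {"dx":0.282,"dy":0.039,"dz":0.346,"rx":0,"ry":0,"rz":0},
    {"dx":0.3,"dy":0.041,"dz":0.331,"rx":0,"ry":0,"rz":0},
    {"dx":0.316,"dy":0.043,"dz":0.315,"rx":0,"ry":0,"rz":0},
    {"dx":0.332,"dy":0.045,"dz":0.297,"rx":0,"ry":0,"rz":0},
    {"dx":0.347,"dy":0.048,"dz":0.28,"rx":0,"ry":0,"rz":0},
    {"dx":0.361,"dy":0.05,"dz":0.261,"rx":0,"ry":0,"rz":0},
    {"dx":0.374,"dy":0.051,"dz":0.241,"rx":0,"ry":0,"rz":0},
  ],
)

```text
t: 20.5
tcp_pos: [0.5502, -0.2554, 0.2729]
tool_rot: [0.656, 0.755, -0.004, -0.003]
force: [-7.5, -0.7, 6.9]
finger_gap: 0.093
gripper_force: 39.9
```

move_arm(
  targets=[
    {"dx":0,"dy":0,"dz":0,"rx":0,"ry":0,"rz":0},
    {"dx":0,"dy":0,"dz":0,"rx":0,"ry":0,"rz":0},
    {"dx":0,"dy":0,"dz":0,"rx":0,"ry":0,"rz":0},
    {"dx":0,"dy":0,"dz":0,"rx":0,"ry":0,"rz":0},
    {"dx":0,"dy":0,"dz":0,"rx":0,"ry":0,"rz":0},
    {"dx":0,"dy":0,"dz":0,"rx":0,"ry":0,"rz":0},
    {"dx":0,"dy":0,"dz":0,"rx":0,"ry":0,"rz":0},
    {"dx":0,"dy":0,"dz":0,"rx":0,"ry":0,"rz":0},
    {"dx":0,"dy":0,"dz":0,"rx":0,"ry":0,"rz":0},
    {"dx":0,"dy":0,"dz":0,"rx":0,"ry":0,"rz":0},
  ],
)

```text
t: 21.75
tcp_pos: [0.5512, -0.2552, 0.2732]
tool_rot: [0.656, 0.755, -0.003, -0.001]
force: [-12.7, -0.9, 16.0]
finger_gap: 0.097
gripper_force: 41.2
```

```bash
python3 - <<'E'
from h import *
s=sensors.sense();d=s["tcp_pos"]-[.4513,-.2692,.0827];print(d,s["force"],s["finger_gap"],s["gripper_force"],"lid deg",np.degrees(np.arctan2(d[2]-.004,.214-np.hypot(d[0],d[1]))))
t=cams.snapshot("top");w=cams.snapshot("side")
cv2.imwrite("pics/e.png",np.hstack([cv2.resize(w[90:290,180:380,::-1],(400,400)),cv2.resize(t[110:260,170:420,::-1],(400,240))[:, :].repeat(1,0) if 0 else cv2.copyMakeBorder(cv2.resize(t[110:260,170:420,::-1],(400,240)),0,160,0,0,0)]))
E
```

```text
[0.0999 0.014  0.1905] [-12.6683  -0.8768  16.0405] 0.09675693682636383 41.16471827030182 lid deg 58.75211429978796
```

View pics/e.png

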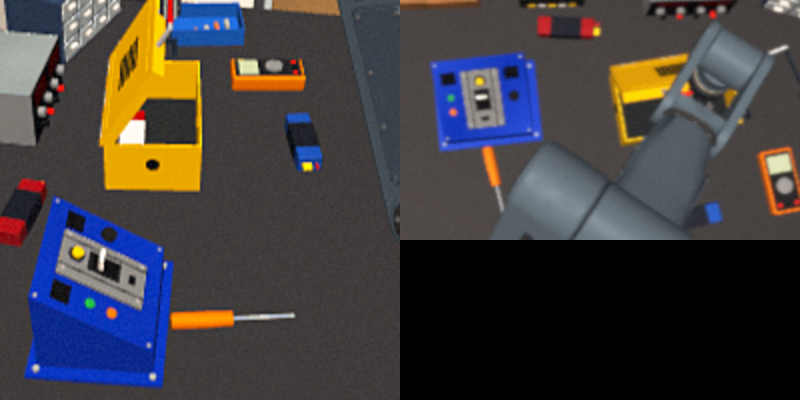

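The crops show the lid held open at about 59°, the lever up (side crop, about (100,260)), and the bystanders in view unmoved. Handing in.

```bash
python3 -c "
from station import order
print(order.sign_off())"
```

```text
the job is handed in; nothing more can be done
None
```

The job is handed in, though the sign-off returned no verdict: the test button was pressed and the breaker dropped, the lever is back up and latched, and the arm is still holding the lid open at about 59°.

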